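# Close the hair-clip case with its nested lids, then lift the outer lid alone

## Robot

A 6-joint arm with a two-finger parallel gripper is mounted at the origin on the work surface. World frame = base frame: x ahead of the robot, y to its left, z up, the work surface at z = 0. Lengths are in m, angles in degrees, forces in N, time in s.
With the tool pointing down it reaches from about 0.3 to 0.775 m from the base axis. Payload 14.6 kg.
Tool frame: the origin (TCP) lies between the finger pads; the fingertips stand 22 mm ahead of it and the grasp point (between the pads) lies 3 mm ahead of it; z points along the fingers, y is the direction in which the jaws open and shut (so a half turn about z gives the same grasp; the last joint's range is limited). The gripper opens to 85 mm and grips with 20 to 120 N. Pads are 22 mm wide; open, the fingers measure 114 mm over their backs; the gripper's body (76 mm by 85 mm) begins 54 mm behind the grasp point. The pads swing forward as they close: fully open they stand 13 mm farther back than shut.
Start: joints at [63.277, 17.183, 87.147, -0, 75.671, -3.816], TCP at [0.214, 0.507, 0.221] pointing down, gripper open.
Joint ranges: [-173.82, 173.82], [-45.26, 126.66], [13.44, 144.39], [-59.66, 239.66], [0, 175.72], [-146.38, 146.38]. Speed limits (degrees/s): [127.2, 127.2, 147.25, 180, 180, 180].

## Interface

Orientations are given as [roll, pitch, yaw] about the fixed x, y, z axes, in that order (R = Rz(yaw) Ry(pitch) Rx(roll)).
In Python, from plant import env, eyes gives the robot as it stands.
- The arm moves only by the tool carry_out, never from a script. Its argument "steps" is a list of rows, each a list of 4 numbers: the shift along the tool's x, y, z in m, then the turn about the tool's z in rad. A call has 1 to 8 rows; each row shifts and turns the pose as measured when the row begins, along the tool's axes as they then stand; what a row does not reach is not made up. A row lasts 1/12 s, in which the tool goes at most 41.7 mm and 7.16 degrees, less where a joint would pass 70% of its speed; a pose out of reach is approached as far as the arm can. A call is refused whole if a number of a shift passes 0.0417 or a number of a turn 0.125, either way. A call with a gripper value outside its range is refused whole. "gripper" is the opening in per cent of the stroke, from 0 (shut) to 100 (fully open), set as the call begins (left out, the last holds). The fingers move at their own pace and stop on an object; "newtons" is the grip in N (left out, the last holds). Time passes only in rows, so rows that do not move let the fingers close. It gives the time, the measured TCP pose, the force and the opening at its end, in the units of the state.
- env.observe(): the state, without advancing time (a new reading comes with each control period).
- eyes.snapshot(name): name is "scene" or "top" or "wrist"; returns (picture, depth): 420x560x3 uint8, red, green, blue; 420x560 float32, m along the optical axis (not along the pixel's ray), 0 where there is no reading.
- eyes.calibration(name): a dict with "fx", "fy", "cx", "cy" (pixels), "distortion" ([k1, k2, p1, p2, k3] as OpenCV has them; the pictures are not rectified), "T" (4x4, takes a point from camera to world coordinates). Camera axes: x right, y up, looking along -z (the intrinsics and any distortion apply to the point x, -y, -z); pixel columns grow to the right and rows downward; lengths in m; the calibration is good to about 2 mm. A picture is of the moment at which its call begins: read the wrist's pose just before it. calibration takes no time and is no camera call; for the wrist camera it gives the pose at the moment of the call.
- env.close_job(): hands the job in, once; it reports no verdict.
Trained networks look in the newest picture that a camera, given by its name, has taken for a name from the list of things; names that differ only in an ending like _2 or _b are one class to them, and where a whole thing is asked for, a point or a joint stands for the part that bears it (a point fixed in the world has none). Each returns a list of dicts, best first, with "p" (0 to 1); they miss things now and then, are a little off and sometimes report something else, mostly with a low value. They report only what shows in the picture. A call takes as long as a camera call.
- eyes.look_for(camera, thing): "bbox" ([left, top, right, bottom] as shares, 0 to 1, of the picture: columns of its width, rows of its height, round what is visible of it).
The state is a dict: "clock": time; "joint_pos": joint angles; "qd": joint speeds; "joint_torque": joint torques, N m; "position": TCP position; "orientation": TCP orientation; "wrist_force": force on the tool from outside, world axes, zero at the start; "moment": the same for the moment, N m; "gripper_width": opening from 0.0 (shut) to 1.0 (fully open).
Only numpy, scipy, OpenCV 4.12 (cv2) and the standard library are available. Lean on these libraries where they do the work, as an engineer would, in place of code of your own. Each camera call takes 0.05 s, during which the arm holds its last target.

## Task

Pick up the nested pair of lids together (pinch the white inner lid through the finger cut-outs of the coral outer lid), lower them all the way down onto the open coral case of hair clips and let go. Then lift the outer lid alone by its white pull, without disturbing the inner lid, so that the clips can be checked through the closed clear cover, and finish still holding the outer lid level in the air, a hand's breadth over the case and its inner lid. Do not drop the lids or take them apart before they are on the case, and leave the case and everything else where they stand.

Things in the scene. Friction and masses are not known exactly. Their poses are not given: they have to be found in the camera images.
- case: Open coral plastic case, 138 (own x) x 44 (own y) x 75 mm high, hair clips seen inside, about 0.55 kg, stands loose on the table. Origin: centre of the underside; z up. The top 8 mm of its walls lean in about 2 mm all round as a lead-in for the inner lid. The lids fit either way round (half a turn is the same).
- inner_lid: White slip-over inner lid with a clear top, outside 151 (own x) x 57 (own y) x 34 mm high, top and walls 3 mm thick, open below, about 0.1 kg. Origin: centre of its lower edge plane; z up. It slips over the outside of the case with 3.5 mm of play each side; seated, its top rests on the case rim and its origin is 44 mm above the case's origin. It starts standing on the table, the outer lid on it.
- inner_grip (a point): Middle of the inner lid, 17 mm above its origin. Level with this point the inner lid's two long sides (57 mm apart along its y) lie bare in the outer lid's cut-outs and can be pinched from above, fingers astride the pull; pinched so, the inner lid carries the outer one.
- outer_lid: Coral outer lid, outside 163 (own x) x 69 (own y) x 31 mm without the pull, 3 mm thick, about 0.11 kg. Origin: centre of its lower edge plane; z up. It rests loosely on the inner lid's top (3 mm of play each side), origin 6 mm above the inner lid's, axes alike. Amid each long side a cut-out 48 mm long goes through the whole skirt and 10 mm into the top. Only gravity joins the lids.
- pull (a point): Centre of the outer lid's white bar pull, an upright block 40 (along the lid's x) x 14 (along its y) x 24 mm high standing on the middle of the lid's top; this point is 43 mm above the outer lid's origin, and the pull's top 55 mm above it. With the nested lids standing on the table the pull's top is 61 mm over the table; on the case, 105 mm.
- closed_case: Bystander: a closed white case of the same kind with a coral pull, 163 x 69 x 96 mm high, off to the robot's right. Origin: centre of the underside.
- tape_roll: Bystander: roll of tan tape lying flat, 84 mm across, 24 mm high, beyond the work area. Origin: centre of the underside.
- ribbon_spool: Bystander: blue spool lying flat, 64 mm across, 28 mm high, to the left. Origin: centre of the underside.
- pin_tin: Bystander: shut metal pin tin, 62 x 44 x 18 mm, to the left. Origin: centre of the underside.
- clip_tray: Bystander: white tray of hair clips, 120 x 90 x 45 mm, beyond the work area on the left. Origin: centre of the underside.
- box_knife: Bystander: yellow box knife, blade in, 140 x 24 x 14 mm, lying beyond the work area on the right. Origin: centre of the underside.

How it is judged:
By the outcome, as a careful person would: the job done as asked, in the order asked, and still so for the second after the job is handed in, while the arm keeps its last pose, push and grip.
It also fails if it takes over 61 s, if anything falls off the work surface, if the arm or the gripper's body presses on something with over 40 N, if the wrist force passes 120 N, or if a joint passes its speed limit or range.

## Working session

There is one attempt and no reset: what is moved stays moved. The work goes in short steps, Python scripts to look and compute and a tool call to move; the robot and the scene stay as the last step left them, time stands still between calls to the robot, and variables do not carry over. Pictures are saved under pics/ and viewed, and the job is handed in when it is done.

Besides the shell and the picture viewer there is one more tool, called after "Request:" as name(argument=value, ...) on one line, values as JSON. carry_out: Moves the arm, as the interface text tells. Its arguments: {"type":"object","properties":{"steps":{"type":"array"},"gripper":{"type":"number"},"newtons":{"type":"number"}},"required":["steps"]}

```bash
mkdir -p pics; ls; python3 - <<'E'
from plant import env, eyes
import cv2
print(env.observe())
for n in ("top","scene"):
    p,d=eyes.snapshot(n); cv2.imwrite(f"pics/{n}0.png",p[:,:,::-1])
    import numpy as np
    print(n,eyes.calibration(n))
    for t in ("case","inner_lid","outer_lid","pull","closed_case"):
        print(t,[(np.round(np.array(r["bbox"])*[560,420,560,420]),r["p"]) for r in eyes.look_for(n,t)])
E
```

```text
pics
{'clock': 0.0, 'joint_pos': array([ 6.32787112e+01,  1.72181365e+01,  8.71798243e+01, -8.74053796e-05,
        7.56692721e+01, -3.81541674e+00]), 'qd': array([ 0.00218895,  0.04004308, -0.05645775, -0.09882494, -0.07423024,
        0.10049208]), 'joint_torque': array([-1.73918957e-03, -5.43493080e+01, -3.61794269e+01, -7.30754346e-05,
        3.94142233e-03, -6.29303244e-06]), 'position': array([0.21396184, 0.50641792, 0.22010082]), 'orientation': array([-1.79932910e+02, -4.38936757e-03,  1.57094147e+02]), 'wrist_force': array([0.37749897, 0.12859121, 0.61528965]), 'moment': array([-0.02337938, -0.03838075,  0.01803197]), 'gripper_width': 0.9991631167973715}
top {'fx': 539.6848755567737, 'fy': 539.6848755567737, 'cx': 279.75609784897205, 'cy': 210.65709888541627, 'distortion': array([-0.12916881,  0.        ,  0.        ,  0.        ,  0.        ]), 'T': array([[ 0.01378789,  0.99203705, -0.12518938,  0.37322167],
       [-0.99989031,  0.01435663,  0.00364195, -0.01476622],
       [ 0.00541025,  0.12512543,  0.99212618,  1.74251341],
       [ 0.        ,  0.        ,  0.        
[... 387 characters left out ...]
900646, 'cy': 213.27689326347547, 'distortion': array([0.02386152, 0.        , 0.        , 0.        , 0.        ]), 'T': array([[-0.86386618, -0.34507252,  0.36696074,  1.07152661],
       [ 0.50368049, -0.60102292,  0.62054606,  0.84906262],
       [ 0.00641842,  0.72089972,  0.69300967,  1.00170138],
       [ 0.        ,  0.        ,  0.        ,  1.        ]])}
case [(array([305., 248., 361., 302.]), 0.97), (array([231., 164., 289., 197.]), 0.7)]
inner_lid [(array([213., 107., 270., 146.]), 0.66), (array([256., 175., 270., 192.]), 0.55)]
outer_lid [(array([231., 163., 289., 196.]), 0.65)]
pull [(array([230., 162., 292., 197.]), 0.72)]
closed_case [(array([212., 104., 270., 150.]), 0.77)]
```

View pics/top0.png

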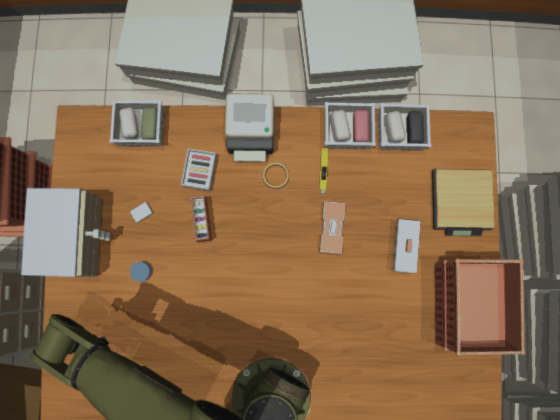

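View pics/scene0.png

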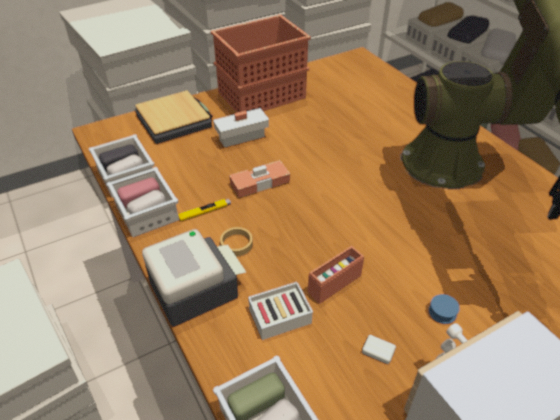

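The top view shows the nested lids at about (333,227) and the open case at about (202,218). Both have their long axis running roughly along image rows. Next I'll locate them coarsely from depth.

```bash
cat > h.py <<'E'
from plant import env, eyes
import numpy as np, cv2
def cloud(n, snap=None, cal=None):
    c=cal or eyes.calibration(n); p,d=snap or eyes.snapshot(n)
    K=np.array([[c['fx'],0,c['cx']],[0,c['fy'],c['cy']],[0,0,1]])
    v,u=np.mgrid[:420,:560]
    uv=np.stack([u,v],-1).reshape(-1,1,2).astype(np.float64)
    n_=cv2.undistortPoints(uv,K,np.array(c['distortion'])).reshape(420,560,2)
    P=np.stack([n_[...,0]*d,-n_[...,1]*d,-d],-1)
    W=P@c['T'][:3,:3].T+c['T'][:3,3]
    W[d<=0]=np.nan
    return p,d,W
def rect(pts):
    (c,s,a)=cv2.minAreaRect(pts.astype(np.float32)*1000)
    if s[0]<s[1]: a+=90; s=(s[1],s[0])
    return np.round(c,1),np.round(s,1),round((a+90)%180-90,2)
def save(p,n): cv2.imwrite(f"pics/{n}.png",p[:,:,::-1])
E
python3 - <<'E'
from h import *
p,d,W=cloud("top")
for nm,(l,t,r,b),z in (("lids",(310,190,355,265),.025),("case",(185,185,220,250),.04),("closed",(385,210,430,280),.05)):
    R=W[t:b,l:r].reshape(-1,3); q=R[R[:,2]>z]
    print(nm,rect(q[:,:2]),np.percentile(q[:,2],[5,50,95]), np.nanpercentile(R[:,2],5))
E
```

```text
lids (array([ 539. , -188.4]), array([163.7,  70.6]), -4.95) [0.03043485 0.03766849 0.0553411 ] -0.00583217621646519
case (array([581.2, 227.9]), array([182.3,  66.3]), 9.96) [0.04092022 0.05070519 0.07879906] -0.005808748061363655
closed (array([ 480.3, -420.6]), array([166.4,  73. ]), -5.39) [0.06322024 0.07244667 0.08849799] -0.005937571535420338
```

```bash
cat >> h.py <<'E'
def plan(x,y,z,yaw,n=8,step=.040):
    s=env.observe(); p=np.array(s['position']); r=np.radians(s['orientation'])
    yw=s['orientation'][2]
    D=np.array([x,y,z])-p; dyaw=(yaw-yw+180)%360-180
    N=int(np.ceil(max(np.linalg.norm(D)/step,abs(dyaw)/7,1)))
    print("pos",np.round(p,4),"ori",np.round(s['orientation'],2),"D",np.round(D,4),"dyaw",round(dyaw,2),"rows needed",N,"t",round(s['clock'],2),"F",np.round(s['wrist_force'],1),"w",round(s['gripper_width'],3))
    rows=[]
    for k in range(min(N,n)):
        a=np.radians(yw+dyaw*k/N); w=D/N
        rows.append([round(float(v),4) for v in (w[0]*np.cos(a)+w[1]*np.sin(a), w[0]*np.sin(a)-w[1]*np.cos(a), -w[2], -np.radians(dyaw)/N)])
    print(rows)
E
python3 - <<'E'
from h import *
plan(.50,.22,.30,190,n=16)
E
```

```text
pos [0.2141 0.5066 0.2207] ori [180.    -0.   157.09] D [ 0.2859 -0.2866  0.0793] dyaw 32.91 rows needed 11 t 0.65 F [-0.3 -0.5  0.2] w 1.0
[[-0.0341, -0.0139, -0.0072, -0.0522], [-0.0333, -0.0156, -0.0072, -0.0522], [-0.0325, -0.0174, -0.0072, -0.0522], [-0.0315, -0.019, -0.0072, -0.0522], [-0.0305, -0.0206, -0.0072, -0.0522], [-0.0293, -0.0222, -0.0072, -0.0522], [-0.0281, -0.0237, -0.0072, -0.0522], [-0.0269, -0.0251, -0.0072, -0.0522], [-0.0255, -0.0265, -0.0072, -0.0522], [-0.0241, -0.0278, -0.0072, -0.0522], [-0.0226, -0.029, -0.0072, -0.0522]]
```

Request:
carry_out(steps=[[-0.034, -0.014, -0.007, -0.052], [-0.033, -0.016, -0.007, -0.052], [-0.032, -0.017, -0.007, -0.052], [-0.031, -0.019, -0.007, -0.052], [-0.03, -0.021, -0.007, -0.052], [-0.029, -0.022, -0.007, -0.052], [-0.028, -0.024, -0.007, -0.052], [-0.027, -0.025, -0.007, -0.052]])

```text
clock: 1.32
position: [0.4242, 0.2944, 0.2775]
orientation: [-179.9, -0.1, -177.5]
wrist_force: [0.6, 0.0, 0.3]
gripper_width: 0.997
```

```bash
python3 - <<'E'
from h import *
plan(.50,.22,.30,190)
E
```

```text
pos [0.4242 0.2944 0.2775] ori [-1.7993e+02 -9.0000e-02 -1.7748e+02] D [ 0.0758 -0.0744  0.0225] dyaw 7.48 rows needed 3 t 1.32 F [0.6 0.  0.3] w 0.997
[[-0.0242, -0.0259, -0.0075, -0.0435], [-0.023, -0.0269, -0.0075, -0.0435], [-0.0218, -0.0279, -0.0075, -0.0435]]
```

Request:
carry_out(steps=[[-0.024, -0.026, -0.0075, -0.043], [-0.023, -0.027, -0.0075, -0.043], [-0.022, -0.028, -0.0075, -0.043], [0, 0, 0, 0], [0, 0, 0, 0]])

```text
clock: 1.73
position: [0.5075, 0.2099, 0.3026]
orientation: [-179.9, 0.1, -169.9]
wrist_force: [-0.3, 0.7, 0.4]
gripper_width: 1.0
```

```bash
python3 - <<'E'
from h import *
c=eyes.calibration("wrist")
p,d,W=cloud("wrist",cal=c); save(p,"w1"); np.savez("w1.npz",p=p,d=d,W=W)
print(c, env.observe()['position'])
for t in ("case","clip_tray"):print(t,eyes.look_for("wrist",t))
E
```

```text
{'fx': 374.1837982951996, 'fy': 374.1837982951996, 'cx': 278.4202879572134, 'cy': 212.67902351088316, 'distortion': array([-0.07146204,  0.        ,  0.        ,  0.        ,  0.        ]), 'T': array([[-1.76104365e-01, -9.36783512e-01, -3.02363862e-01,
         4.31518317e-01],
       [ 9.84371338e-01, -1.67767803e-01, -5.35446852e-02,
         1.94372380e-01],
       [-5.67142488e-04, -3.07067772e-01,  9.51687481e-01,
         4.55473288e-01],
       [ 0.00000000e+00,  0.00000000e+00,  0.00000000e+00,
         1.00000000e+00]])} [0.50735743 0.21005735 0.30258787]
case [{'bbox': [0.4807, 0.3588, 0.5571, 0.6626], 'p': 0.79}]
clip_tray [{'bbox': [0.415, 0.6379, 0.5854, 0.9014], 'p': 0.76}]
```

View pics/w1.png

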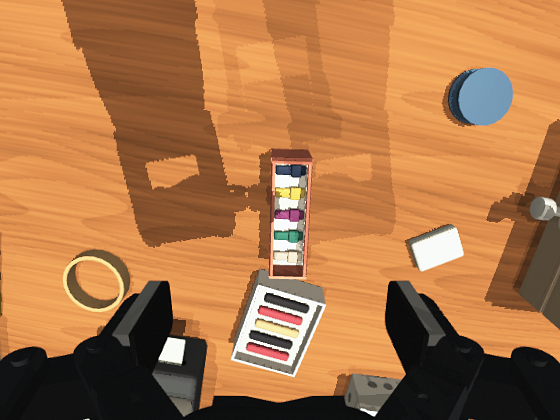

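The wrist view shows the case at about (290,215) with the white tray right beyond its far end at about (280,320), so I need to measure that gap.

```bash
python3 - <<'E'
from h import *
f=np.load("w1.npz"); W=f['W']; p=f['p']
t=W[20:100,330:440].reshape(-1,3); print("table z",np.nanmedian(t[:,2]), np.nanmedian(W[180:260,325:400].reshape(-1,3)[:,2]))
M=np.zeros((420,560),bool); M[140:290,255:325]=1
R=W[M]; 
q=R[R[:,2]>.066]; print("case rim",rect(q[:,:2]),len(q),np.percentile(q[:,2],[5,50,95]))
m=(M&(W[...,2]>.066)).astype(np.uint8)
n,l,st,_=cv2.connectedComponentsWithStats(m); print(st)
M[:]=0; M[265:385,225:335]=1
m=(M&(W[...,2]>.036)&(W[...,2]<.055)).astype(np.uint8)
n,l,st,_=cv2.connectedComponentsWithStats(m); print(st)
k=1+np.argmax(st[1:,4]); q=W[l==k]; r=cv2.minAreaRect(q[:,:2].astype(np.float32)*1000); print(r, np.median(q[:,2])); print(cv2.boxPoints(r))
E
```

```text
table z -0.00021869116125899923 3.933212529638741e-05
case rim (array([561.1, 229.5]), array([138.2,  44.1]), 8.56) 1323 [0.06750277 0.07432016 0.07583755]
[[     0      0    560    420 233877]
 [   269    157     44    123   1323]]
[[     0      0    560    420 232036]
 [   273    265     31      6    155]
 [   231    281     95     96   1363]
 [   264    294     46     20    356]
 [   258    307     45     18    336]
 [   255    320     44     18    321]
 [   249    332     44     18    322]
 [   246    344     43     17    311]]
((723.2568359375, 243.7456512451172), (91.51367950439453, 122.05765533447266), 81.54096984863281) 0.04398493183718155
[[656.16095 207.46407]
 [776.8908  189.50911]
 [790.3527  280.02722]
 [669.62286 297.98218]]
```

Case centre is (561.1, 229.5) mm at yaw 8.56°, and the rim fit gives 138.2×44.1, matching the spec. The tray corner clears the seated outer lid by about 9 mm. Now the lids.

```bash
python3 - <<'E'
from h import *
plan(.48,-.185,.30,175,n=16)
E
```

```text
pos [0.5063 0.2114 0.3024] ori [-1.7992e+02  4.0000e-02 -1.6977e+02] D [-0.0263 -0.3964 -0.0024] dyaw -15.23 rows needed 10 t 1.88 F [-1.  -0.  -0.4] w 1.001
[[0.0096, -0.0385, 0.0002, 0.0266], [0.0086, -0.0388, 0.0002, 0.0266], [0.0076, -0.039, 0.0002, 0.0266], [0.0065, -0.0392, 0.0002, 0.0266], [0.0055, -0.0394, 0.0002, 0.0266], [0.0044, -0.0395, 0.0002, 0.0266], [0.0034, -0.0396, 0.0002, 0.0266], [0.0023, -0.0397, 0.0002, 0.0266], [0.0013, -0.0397, 0.0002, 0.0266], [0.0002, -0.0397, 0.0002, 0.0266]]
```

Request:
carry_out(steps=[[0.01, -0.0385, 0, 0.027], [0.009, -0.039, 0, 0.027], [0.008, -0.039, 0, 0.027], [0.006, -0.039, 0, 0.027], [0.005, -0.039, 0, 0.027], [0.004, -0.04, 0, 0.027], [0.003, -0.04, 0, 0.027], [0.002, -0.04, 0, 0.027]])

```text
clock: 2.55
position: [0.4815, -0.1033, 0.3011]
orientation: [180.0, -0.0, 178.6]
wrist_force: [1.6, 0.1, 0.5]
gripper_width: 1.002
```

Request:
carry_out(steps=[[0.001, -0.04, 0, 0.026], [0, -0.04, 0, 0.026], [0, 0, 0, 0], [0, 0, 0, 0]])

```text
clock: 2.88
position: [0.4755, -0.1888, 0.3006]
orientation: [-180.0, -0.0, 175.3]
wrist_force: [0.3, -0.2, -1.0]
gripper_width: 1.0
```

```bash
python3 - <<'E'
from h import *
print(env.observe()['position'],env.observe()['orientation'])
c=eyes.calibration("wrist")
p,d,W=cloud("wrist",cal=c); save(p,"w2"); np.savez("w2.npz",p=p,d=d,W=W)
for t in ("outer_lid","inner_lid","pull"):print(t,[(np.round(np.array(r["bbox"])*[560,420,560,420]),r["p"]) for r in eyes.look_for("wrist",t)])
E
```

```text
[ 0.47553945 -0.18884405  0.30057697] [-1.79987287e+02 -4.91056301e-02  1.75313832e+02]
outer_lid [(array([254., 151., 317., 283.]), 0.85), (array([258., 202., 306., 241.]), 0.26)]
inner_lid [(array([259., 202., 308., 236.]), 0.65)]
pull [(array([253., 146., 319., 286.]), 0.8)]
```

View pics/w2.png

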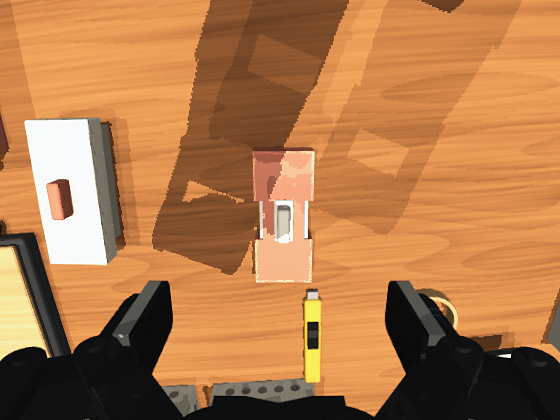

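The wrist view shows the lids at about (285,217), with the white inner lid bare in the cut-outs at (262,220) and (308,220).

```bash
python3 - <<'E'
from h import *
f=np.load("w2.npz"); W=f['W']; p=f['p']
M=np.zeros((420,560),bool); M[135:300,235:335]=1
def comp(lo,hi,nm):
    m=(M&(W[...,2]>lo)&(W[...,2]<hi)).astype(np.uint8)
    n,l,st,_=cv2.connectedComponentsWithStats(m); k=1+np.argmax(st[1:,4]); q=W[l==k]
    print(nm,rect(q[:,:2]),len(q),np.percentile(q[:,2],[5,50,95]),q[:,:2].mean(0))
comp(.028,.07,"all");comp(.0348,.07,"outer top");comp(.055,.07,"pull")
# inner lid bare part
m=(M&(W[...,2]>.031)&(W[...,2]<.0358)).astype(np.uint8)
n,l,st,cc=cv2.connectedComponentsWithStats(m)
for i in range(1,n):
    if st[i,4]>15: print(st[i],W[l==i].mean(0),rect(W[l==i][:,:2]))
E
```

```text
all (array([ 541.8, -190. ]), array([164.6,  69.2]), -4.37) 7364 [0.03507555 0.03695818 0.05901119] [ 0.53557806 -0.1895682 ]
outer top (array([ 541.8, -190. ]), array([164.6,  69.2]), -4.37) 7035 [0.0356039  0.03701157 0.05932242] [ 0.53604842 -0.18964944]
pull (array([ 540.6, -189.9]), array([39.2, 12.5]), -4.33) 403 [0.05861337 0.06055319 0.0619987 ] [ 0.53982097 -0.18986781]
[254 150  60   4  70] [ 0.45999396 -0.18587355  0.03362957] (array([ 461.4, -183.4]), array([66.2,  3.1]), 85.71)
[259 200   5  39 122] [ 0.53866914 -0.21619716  0.03391454] (array([ 539.6, -216.1]), array([48.3,  4.8]), -5.26)
[302 201  10  38 146] [ 0.5467788  -0.16354995  0.03392781] (array([ 544.7, -164.7]), array([46.7, 10.6]), 2.96)
```

```bash
python3 - <<'E'
from h import *
plan(.5413,-.19,.10,175.6)
E
```

```text
pos [ 0.476  -0.1872  0.3009] ori [-1.7997e+02 -2.0000e-02  1.7551e+02] D [ 0.0653 -0.0028 -0.2009] dyaw 0.09 rows needed 6 t 3.08 F [0.4 0.1 0.5] w 1.0
[[-0.0109, 0.0004, 0.0335, -0.0003], [-0.0109, 0.0004, 0.0335, -0.0003], [-0.0109, 0.0004, 0.0335, -0.0003], [-0.0109, 0.0004, 0.0335, -0.0003], [-0.0109, 0.0004, 0.0335, -0.0003], [-0.0109, 0.0004, 0.0335, -0.0003]]
```

Request:
carry_out(steps=[[-0.011, 0.0004, 0.033, 0], [-0.011, 0.0004, 0.033, 0], [-0.011, 0.0004, 0.033, 0], [-0.011, 0.0004, 0.033, 0], [-0.011, 0.0004, 0.033, 0], [-0.011, 0.0004, 0.033, 0], [0, 0, 0, 0], [0, 0, 0, 0]])

```text
clock: 3.75
position: [0.5489, -0.179, 0.0994]
orientation: [-179.8, 0.5, 176.5]
wrist_force: [0.5, 0.1, 1.8]
gripper_width: 1.003
```

```bash
python3 - <<'E'
from h import *
plan(.5413,-.19,.028,175.6,step=.012)
p,d,W=cloud("wrist"); save(p,"w3")
E
```

```text
pos [ 0.5489 -0.179   0.0994] ori [-179.82    0.46  176.45] D [-0.0076 -0.011  -0.0714] dyaw -0.85 rows needed 7 t 3.75 F [0.5 0.1 1.8] w 1.003
[[0.001, -0.0016, 0.0102, 0.0021], [0.001, -0.0016, 0.0102, 0.0021], [0.001, -0.0016, 0.0102, 0.0021], [0.001, -0.0016, 0.0102, 0.0021], [0.001, -0.0016, 0.0102, 0.0021], [0.001, -0.0016, 0.0102, 0.0021], [0.001, -0.0017, 0.0102, 0.0021]]
```

View pics/w3.png

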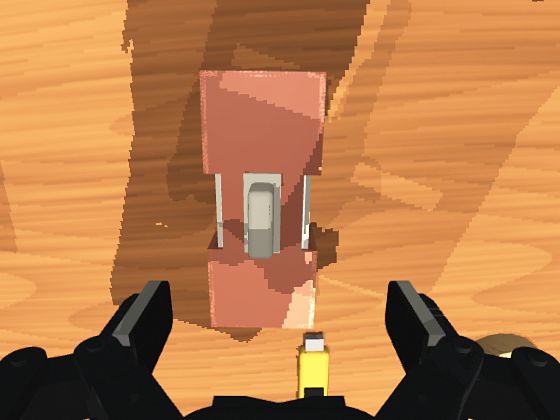

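The pose drifted during the fast move, so I'll do the correction slowly and watch it.

Request:
carry_out(steps=[[0, 0, 0, 0], [0, 0, 0, 0]])

```text
clock: 3.97
position: [0.5493, -0.1783, 0.103]
orientation: [-179.8, 0.7, 176.5]
wrist_force: [-0.5, -0.0, 0.0]
gripper_width: 1.001
```

Request:
carry_out(steps=[[0.003, -0.004, 0.005, 0.004], [0.003, -0.004, 0.005, 0.004], [0.002, -0.003, 0.005, 0.004], [0, 0, 0, 0]])

```text
clock: 4.3
position: [0.541, -0.1907, 0.0918]
orientation: [-179.6, 1.1, 175.8]
wrist_force: [-0.1, -0.8, 0.0]
gripper_width: 1.005
```

```bash
python3 - <<'E'
from h import *
s=env.observe(); print(s['joint_pos'],s['qd'])
plan(.5413,-.19,.028,175.6,step=.012)
E
```

```text
[-2.30659020e+01  2.72934494e+01  9.14461034e+01 -1.37913456e-02
  6.00820847e+01 -1.08819931e+02] [-0.31086899 -1.22859072 -0.32276093  0.03873781  0.51262682 -0.07460031]
pos [ 0.541  -0.1907  0.0918] ori [-179.61    1.11  175.76] D [ 0.0003  0.0007 -0.0638] dyaw -0.16 rows needed 6 t 4.3 F [-0.1 -0.8  0. ] w 1.005
[[-0.0, 0.0001, 0.0106, 0.0005], [-0.0, 0.0001, 0.0106, 0.0005], [-0.0, 0.0001, 0.0106, 0.0005], [-0.0, 0.0001, 0.0106, 0.0005], [-0.0, 0.0001, 0.0106, 0.0005], [-0.0, 0.0001, 0.0106, 0.0005]]
```

Request:
carry_out(steps=[[0, 0, 0, 0], [0, 0, 0, 0], [0, 0, 0, 0], [0, 0, 0, 0]])

```text
clock: 4.63
position: [0.5407, -0.1914, 0.092]
orientation: [-179.6, 1.1, 175.7]
wrist_force: [0.2, -1.7, -0.2]
gripper_width: 0.996
```

```bash
python3 - <<'E'
from h import *
s=env.observe(); print(s['joint_pos'],s['qd'])
plan(.5413,-.19,.028,175.6,step=.012)
eyes.snapshot("wrist");eyes.snapshot("wrist")
s=env.observe(); print(s['joint_pos'],s['qd'])
plan(.5413,-.19,.028,175.6,step=.012)
E
```

```text
[-2.31470388e+01  2.72673575e+01  9.14548617e+01 -1.20696613e-02
  6.00892031e+01 -1.08819747e+02] [ 0.07139285  0.00365496 -0.0913194  -0.03083733  0.09037833  0.030404  ]
pos [ 0.5407 -0.1914  0.092 ] ori [-179.61    1.12  175.68] D [ 0.0006  0.0014 -0.064 ] dyaw -0.08 rows needed 6 t 4.63 F [ 0.2 -1.7 -0.2] w 0.996
[[-0.0001, 0.0002, 0.0107, 0.0002], [-0.0001, 0.0002, 0.0107, 0.0002], [-0.0001, 0.0002, 0.0107, 0.0002], [-0.0001, 0.0002, 0.0107, 0.0002], [-0.0001, 0.0002, 0.0107, 0.0002], [-0.0001, 0.0002, 0.0107, 0.0002]]
[-2.31415239e+01  2.72681073e+01  9.14559149e+01 -1.26830233e-02
  6.00861382e+01 -1.08819980e+02] [ 0.00670583 -0.00150018  0.06367411  0.00873768  0.06232529  0.0335509 ]
pos [ 0.5407 -0.1914  0.092 ] ori [-179.61    1.12  175.69] D [ 0.0006  0.0014 -0.064 ] dyaw -0.09 rows needed 6 t 4.73 F [ 0.  -0.7 -0.3] w 0.999
[[-0.0001, 0.0002, 0.0107, 0.0003], [-0.0001, 0.0002, 0.0107, 0.0003], [-0.0001, 0.0002, 0.0107, 0.0003], [-0.0001, 0.0002, 0.0107, 0.0003], [-0.0001, 0.0002, 0.0107, 0.0003], [-0.0001, 0.0002, 0.0107, 0.0003]]
```

Request:
carry_out(steps=[[0, 0, -0.03, 0], [0, 0, -0.03, 0], [0, 0, 0, 0], [0, 0, 0, 0]])

```text
clock: 5.07
position: [0.5391, -0.1903, 0.1531]
orientation: [-179.7, 1.0, 175.7]
wrist_force: [0.4, -0.3, -1.3]
gripper_width: 0.999
```

Request:
carry_out(steps=[[0, 0, 0.01, 0], [0, 0, 0.01, 0], [0, 0, 0.01, 0], [0, 0, 0.006, 0], [0, 0, 0.003, 0], [0, 0, 0.001, 0], [0, 0, 0, 0], [0, 0, 0, 0]])

```text
clock: 5.73
position: [0.538, -0.1896, 0.1035]
orientation: [-179.8, 0.6, 175.7]
wrist_force: [-0.2, 0.3, -0.1]
gripper_width: 0.998
```

Request:
carry_out(steps=[[-0.001, 0, 0.01, 0], [-0.001, 0, 0.01, 0], [-0.001, 0, 0.01, 0], [0, 0, 0.007, 0], [0, 0, 0.004, 0], [0, 0, 0.002, 0], [0, 0, 0, 0], [0, 0, 0, 0]])

```text
clock: 6.4
position: [0.5419, -0.1901, 0.0557]
orientation: [-179.8, 0.6, 175.7]
wrist_force: [-0.1, 0.5, -0.6]
gripper_width: 0.999
```

```bash
python3 - <<'E'
from h import *
p,d,W=cloud("wrist"); save(p,"w4")
plan(.5413,-.19,.026,175.6,step=.012)
E
```

```text
pos [ 0.5419 -0.1901  0.0558] ori [-179.79    0.58  175.74] D [-0.0006  0.0001 -0.0298] dyaw -0.14 rows needed 3 t 6.45 F [ 0.4  0.9 -0.1] w 0.999
[[0.0002, 0.0, 0.0099, 0.0008], [0.0002, 0.0, 0.0099, 0.0008], [0.0002, 0.0, 0.0099, 0.0008]]
```

View pics/w4.png

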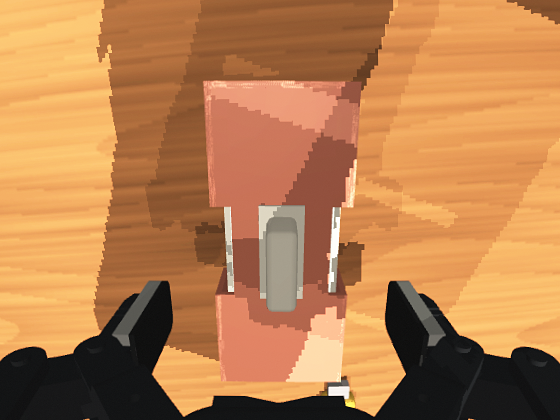

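Request:
carry_out(steps=[[0, 0, 0.006, 0], [0, 0, 0.006, 0], [0, 0, 0.006, 0], [0, 0, 0.003, 0], [0, 0, 0.0015, 0], [0, 0, 0.0005, 0], [0, 0, 0, 0], [0, 0, 0, 0]])

```text
clock: 7.12
position: [0.5425, -0.1903, 0.0311]
orientation: [-179.8, 0.7, 175.7]
wrist_force: [-0.4, 0.0, -1.1]
gripper_width: 1.003
```

Request:
carry_out(steps=[[0, 0, 0.002, 0], [0, 0, 0.001, 0], [0, 0, 0.0005, 0], [0, 0, 0, 0]])

```text
clock: 7.45
position: [0.5428, -0.1905, 0.0278]
orientation: [-179.8, 0.7, 175.7]
wrist_force: [0.3, -0.4, 0.9]
gripper_width: 0.995
```

Request:
carry_out(steps=[[0, 0, 0, 0], [0, 0, 0, 0], [0, 0, 0, 0], [0, 0, 0, 0]], gripper=0, newtons=40)

```text
clock: 7.78
position: [0.5429, -0.1905, 0.028]
orientation: [-179.7, 0.7, 175.7]
wrist_force: [-0.2, -0.5, 0.3]
gripper_width: 0.455
```

Request:
carry_out(steps=[[0, 0, 0, 0], [0, 0, 0, 0], [0, 0, 0, 0], [0, 0, 0, 0]])

```text
clock: 8.12
position: [0.5431, -0.1906, 0.0283]
orientation: [-179.7, 0.8, 175.7]
wrist_force: [0.4, 0.6, -0.7]
gripper_width: 0.152
```

```bash
python3 - <<'E'
from h import *
p,d,W=cloud("wrist"); save(p,"w5")
p,d,W=cloud("scene"); save(cv2.resize(p[120:230,190:340],None,fx=5,fy=5),"s5")
print(env.observe()['gripper_width'])
E
```

```text
0.15209983697990984
```

View pics/w5.png

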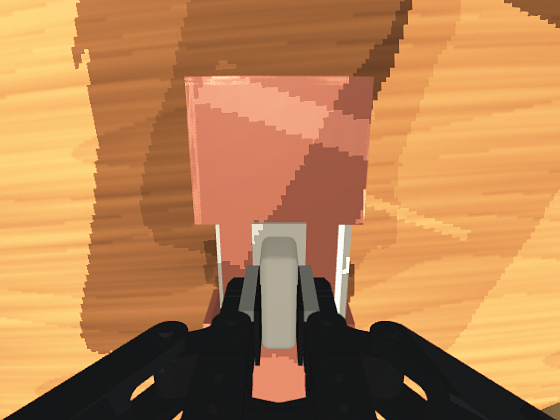

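View pics/s5.png

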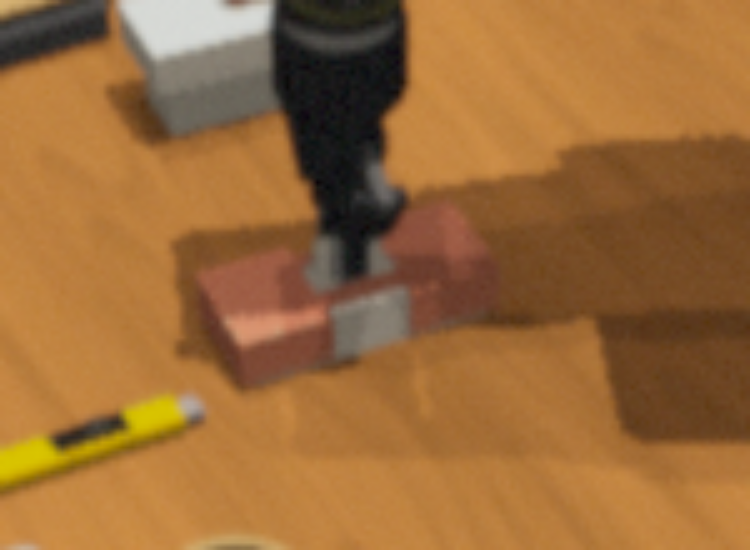

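The fingers closed over the lid and onto the pull: opening 0.152 is about 13 mm, and w5 shows both pads beside the pull at rows 265-360. Nothing has been lifted. I'll open again and measure where the fingertips really are.

```bash
python3 - <<'E'
from h import *
s=env.observe();print(s['position'],s['orientation'])
p,d,W=cloud("wrist"); c=eyes.calibration("wrist"); print("cam",np.round(c['T'][:3,3],4))
for (u,v) in [(246,275),(312,275),(246,300),(312,300),(236,290),(325,290),(250,350),(305,350),(278,245),(278,330),(278,380),(280,150),(230,260),(60,200)]:
    print((u,v),p[v,u],np.round(W[v,u],4),round(float(d[v,u]),4))
E
```

```text
[ 0.54304358 -0.19061213  0.02826705] [-179.73735061    0.74822705  175.73412575]
cam [ 0.4643 -0.1859  0.1802]
(246, 275) [96 96 91] [ 0.532  -0.204   0.0511] 0.1443
(312, 275) [103  97  89] [ 0.5341 -0.1785  0.0505] 0.1449
(246, 300) [99 98 92] [ 0.5323 -0.2025  0.0688] 0.1276
(312, 300) [97 96 91] [ 0.5346 -0.1799  0.0677] 0.1288
(236, 290) [28 30 30] [ 0.536  -0.2079  0.0551] 0.1419
(325, 290) [27 28 30] [ 0.5385 -0.1741  0.055 ] 0.1419
(250, 350) [23 22 23] [ 0.5403 -0.2007  0.0851] 0.1147
(305, 350) [21 21 23] [ 0.5427 -0.1837  0.0835] 0.1165
(278, 245) [145 139 124] [ 0.5213 -0.1908  0.0488] 0.1428
(278, 330) [176 169 151] [ 0.5513 -0.193   0.0605] 0.1413
(278, 380) [234 142 108] [ 0.5976 -0.1965  0.0367] 0.1786
(280, 150) [217 129  98] [ 0.4871 -0.1875  0.0365] 0.1435
(230, 260) [213 123  92] [ 0.5318 -0.2119  0.0371] 0.1577
(60, 200) [249 187 108] [ 5.096e-01 -3.032e-01 -3.000e-04] 0.1886
```

```bash
python3 - <<'E'
from h import *
s=env.observe();print(s['position'][2])
p,d,W=cloud("wrist")
g=(p.astype(int).max(-1)-p.astype(int).min(-1)<14)&(p.max(-1)<125)
for a,b in ((225,258),(300,340)):
    R=W[255:360,a:b][g[255:360,a:b]]; print(len(R),np.nanpercentile(R[:,2],[0,1,3,10,50]))
for u in (244,246,248,250,252,308,312):
    print(u,[ (v,round(float(W[v,u,2]),4)) for v in range(256,276,2)])
# joint-based: full pose history compare
E
```

```text
0.02825793215360304
2779 [0.04195049 0.04506777 0.04715703 0.0529052  0.07656773]
3148 [0.04183546 0.0451105  0.04766568 0.05411881 0.07976378]
244 [(256, 0.0364), (258, 0.037), (260, 0.0375), (262, 0.0377), (264, 0.0358), (266, 0.0371), (268, 0.0375), (270, 0.0355), (272, 0.0368), (274, 0.0374)]
246 [(256, 0.0374), (258, 0.0374), (260, 0.0371), (262, 0.0364), (264, 0.0369), (266, 0.038), (268, 0.0444), (270, 0.0464), (272, 0.0483), (274, 0.0504)]
248 [(256, 0.037), (258, 0.0382), (260, 0.0365), (262, 0.0379), (264, 0.0376), (266, 0.0425), (268, 0.0451), (270, 0.047), (272, 0.0481), (274, 0.0511)]
250 [(256, 0.0372), (258, 0.0377), (260, 0.0365), (262, 0.0369), (264, 0.0366), (266, 0.0426), (268, 0.0452), (270, 0.0466), (272, 0.0476), (274, 0.0497)]
252 [(256, 0.0358), (258, 0.0371), (260, 0.0373), (262, 0.0367), (264, 0.0373), (266, 0.0437), (268, 0.0454), (270, 0.0468), (272, 0.047), (274, 0.0495)]
308 [(256, 0.0368), (258, 0.0361), (260, 0.0371), (262, 0.0385), (264, 0.0366), (266, 0.0438), (268, 0.0444), (270, 0.0465), (272, 0.0485), (274, 0.0506)]
312 [(256, 0.0365), (258, 0.0356), (260, 0.0366), (262, 0.037), (264, 0.0372), (266, 0.0368), (268, 0.0376), (270, 0.0372), (272, 0.048), (274, 0.0491)]
```

The tips are really at z≈0.042 while the reported TCP is z=0.028. That puts them about 36 mm higher than the interface text implies, and camera depth and the contact with the pull both agree. I'll use the measured value, open up and check again.

Request:
carry_out(steps=[[0, 0, 0, 0], [0, 0, 0, 0], [0, 0, 0, 0], [0, 0, 0, 0], [0, 0, 0, 0], [0, 0, 0, 0], [0, 0, 0, 0], [0, 0, 0, 0]], gripper=82)

```text
clock: 8.98
position: [0.543, -0.1905, 0.0282]
orientation: [-179.7, 0.7, 175.7]
wrist_force: [0.2, 1.3, 0.3]
gripper_width: 0.816
```

```bash
python3 - <<'E'
from h import *
s=env.observe();print(s['position'],s['orientation'],s['gripper_width'])
p,d,W=cloud("wrist");save(p,"w6")
m=(W[...,2]>.04)
# finger points
for a,b in ((120,215),(340,440)):
    R=W[240:400,a:b].reshape(-1,3); R=R[R[:,2]>.042]; i=np.argsort(R[:,2])[:40]; print(np.round(np.median(R[i],0),4),R[i[0]])
M=np.zeros((420,560),bool); M[60:300,150:400]=1
mm=M&(W[...,2]>.055)&(W[...,2]<.07)&(p.max(-1)>130); print("pull",rect(W[mm][:,:2]),W[mm].mean(0))
E
```

```text
[ 0.54300951 -0.19052677  0.02815581] [-179.74083352    0.73811795  175.74026518] 0.8158498730437338
[ 0.541  -0.227   0.0474] [ 0.54536555 -0.22739664  0.04631225]
[ 0.5458 -0.1574  0.047 ] [ 0.54789367 -0.15718036  0.04575471]
pull (array([ 529.1, -194.4]), array([89.8, 18.3]), 83.84) [ 0.52843114 -0.19110997  0.06000276]
```

View pics/w6.png

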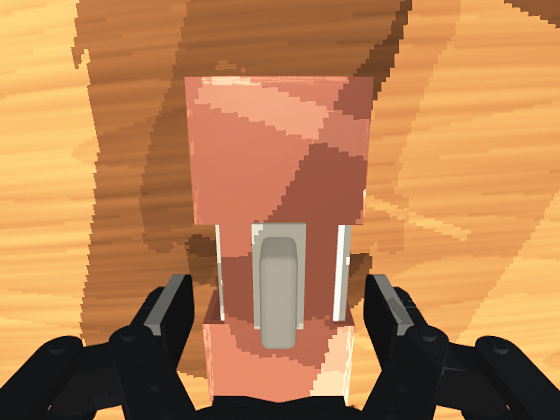

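Request:
carry_out(steps=[[0.0005, 0.0005, 0.006, 0], [0.0005, 0.0005, 0.008, 0], [0.0005, 0, 0.008, 0], [0, 0, 0.006, 0], [0, 0, 0.003, 0], [0, 0, 0.001, 0], [0, 0, 0, 0], [0, 0, 0, 0]])

```text
clock: 9.7
position: [0.5411, -0.1892, -0.0087]
orientation: [-179.8, 0.6, 175.7]
wrist_force: [0.4, -0.2, 0.4]
gripper_width: 0.823
```

```bash
python3 - <<'E'
from h import *
s=env.observe();print(s['position'],s['orientation'],s['gripper_width'],s['wrist_force'])
p,d,W=cloud("wrist");save(p,"w7")
E
```

```text
[ 0.54113096 -0.18920898 -0.00872383] [-179.77992692    0.61724143  175.73858502] 0.8225047617371561 [ 0.44948403 -0.2073853   0.3769127 ]
```

View pics/w7.png

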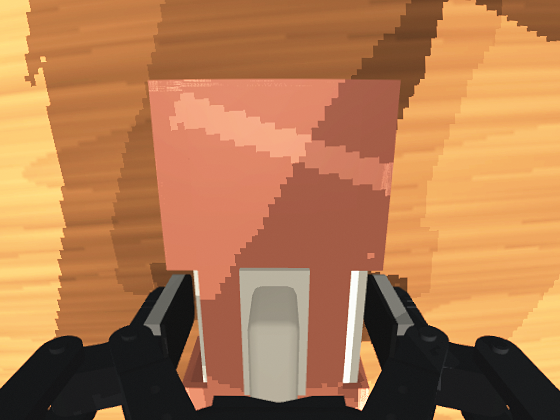

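The fingers now stand astride the pull, inside both cut-outs, with their tips a few mm over the table. Closing.

Request:
carry_out(steps=[[0, 0, 0, 0], [0, 0, 0, 0], [0, 0, 0, 0], [0, 0, 0, 0], [0, 0, 0, 0], [0, 0, 0, 0]], gripper=0, newtons=40)

```text
clock: 10.25
position: [0.5413, -0.1893, -0.008]
orientation: [-179.8, 0.7, 175.7]
wrist_force: [-0.5, -0.2, -1.5]
gripper_width: 0.659
```

```bash
python3 - <<'E'
from h import *
s=env.observe();print(s['position'],s['orientation'],s['gripper_width'],s['wrist_force'])
p,d,W=cloud("wrist");save(p,"w8")
E
```

```text
[ 0.54126759 -0.18929208 -0.00804116] [-179.7643629     0.6584174   175.73850065] 0.658800478853597 [-0.47064056 -0.23847138 -1.49490358]
```

View pics/w8.png

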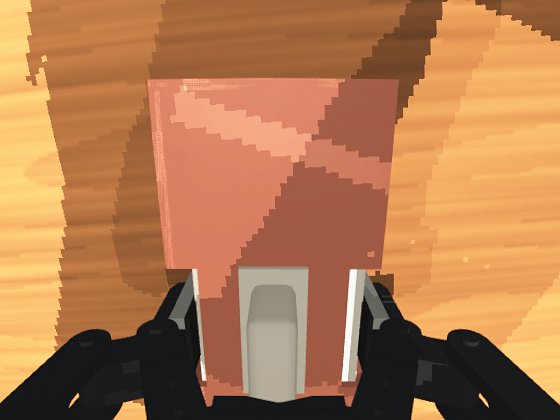

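Opening 0.659 is 56 mm, so the inner lid is held. Lifting gently.

Request:
carry_out(steps=[[0, 0, -0.004, 0], [0, 0, -0.008, 0], [0, 0, -0.012, 0], [0, 0, -0.012, 0], [0, 0, -0.008, 0], [0, 0, -0.004, 0], [0, 0, -0.001, 0], [0, 0, 0, 0]])

```text
clock: 10.97
position: [0.5413, -0.1892, 0.0482]
orientation: [-179.7, 0.8, 175.7]
wrist_force: [-0.4, 0.0, -2.5]
gripper_width: 0.663
```

```bash
python3 - <<'E'
from h import *
s=env.observe();print(s['position'],s['orientation'],s['gripper_width'],s['wrist_force'])
p,d,W=cloud("wrist");save(p,"w9")
p,d,W=cloud("scene"); save(cv2.resize(p[100:250,170:370],None,fx=3.5,fy=3.5),"s9")
E
```

```text
[ 0.54125157 -0.1892285   0.04817565] [-179.7152011     0.80698941  175.73825764] 0.6632494409053954 [-0.36230837  0.02788427 -2.52422879]
```

View pics/w9.png

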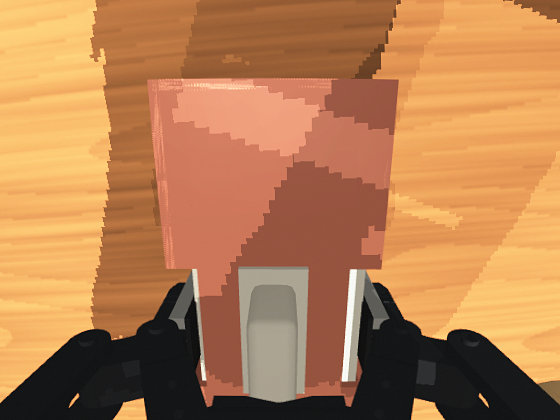

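View pics/s9.png

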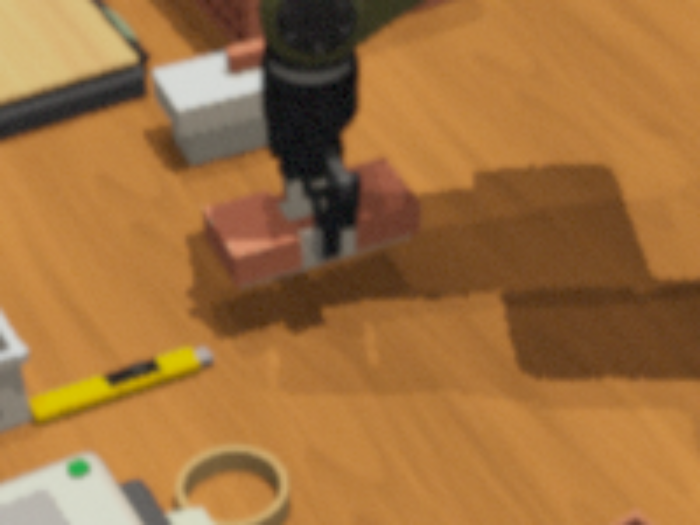

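Both lids lifted together and level. Now I'll measure the lid's pose relative to the tool in the wrist camera frame.

```bash
cat >> h.py <<'E'
def lidrel(W):
    s=env.observe(); p=np.array(s['position']); a=np.radians(s['orientation'][2])
    # lid points in tool-plane frame: tx along tool x, ty along tool y
    D=W-p; tx=D[...,0]*np.cos(a)+D[...,1]*np.sin(a); ty=D[...,0]*np.sin(a)-D[...,1]*np.cos(a)
    m=np.zeros(W.shape[:2],bool); m[40:262,100:450]=1
    m&=(D[...,2]>.037)&(D[...,2]<.055)
    q=np.stack([tx[m],ty[m]],-1)
    z=W[...,2][m]
    A=np.c_[q,np.ones(len(q))]; co=np.linalg.lstsq(A,z,rcond=None)[0]
    print("n",m.sum(),"plane tilt deg (tx,ty)",np.degrees(co[:2]),"z at centre",co[2], "z-p",co[2]-p[2])
    near=q[:,0].max(); 
    for lo,hi in ((.03,.045),(.045,.06),(.06,.075)):
        k=(q[:,0]>lo)&(q[:,0]<hi); print(lo, np.percentile(q[k,1],[.5,99.5])*1000, np.percentile(q[k,1],[.5,99.5]).mean()*1000)
    print("tx end",np.percentile(q[:,0],[99,99.7,100])*1000, rect(q))
E
python3 - <<'E'
from h import *
p,d,W=cloud("wrist"); lidrel(W)
E
```

```text
n 42820 plane tilt deg (tx,ty) [-0.14037152  0.02841846] z at centre 0.09238814392048 z-p 0.045268526314038354
0.03 [-37.45893936  30.68474698] -3.3870961913313407
0.045 [-37.48932027  30.73976118] -3.3747795493893498
0.06 [-37.54776444  30.80890541] -3.369429512937382
tx end [80.85346211 81.17664245 81.36167297] (array([53.6, -3.5]), array([70. , 55.5]), -89.99)
```

```bash
python3 - <<'E'
from h import *
p,d,W=cloud("wrist")
s=env.observe(); P=np.array(s['position']); a=np.radians(s['orientation'][2])
D=W-P; tx=D[...,0]*np.cos(a)+D[...,1]*np.sin(a); ty=D[...,0]*np.sin(a)-D[...,1]*np.cos(a)
for v in (272,278,285,300,330):
    print(v,"L",[(u,int(p[v,u].min()),round(ty[v,u]*1000,1),round(D[v,u,2]*1000,1),round(tx[v,u]*1e3,1)) for u in range(190,208,2)])
    print(v,"R",[(u,int(p[v,u].min()),round(ty[v,u]*1000,1),round(D[v,u,2]*1000,1)) for u in range(340,368,2)])
E
```

```text
272 L [(190, 71, np.float64(-36.2), np.float64(21.6), np.float64(10.4)), (192, 168, np.float64(-30.0), np.float64(42.3), np.float64(21.2)), (194, 200, np.float64(-29.3), np.float64(42.7), np.float64(21.4)), (196, 187, np.float64(-28.8), np.float64(42.0), np.float64(21.1)), (198, 83, np.float64(-27.6), np.float64(44.0), np.float64(22.1)), (200, 88, np.float64(-26.7), np.float64(45.2), np.float64(22.7)), (202, 88, np.float64(-26.0), np.float64(45.3), np.float64(22.8)), (204, 88, np.float64(-25.4), np.float64(45.1), np.float64(22.7)), (206, 87, np.float64(-24.7), np.float64(45.4), np.float64(22.9))]
272 R [(340, 64, np.float64(18.2), np.float64(44.9)), (342, 64, np.float64(18.6), np.float64(45.8)), (344, 64, np.float64(19.4), np.float64(45.0)), (346, 63, np.float64(20.0), np.float64(45.4)), (348, 56, np.float64(20.8), np.float64(44.6)), (350, 222, np.float64(22.0), np.float64(42.1)), (352, 244, np.float64(22.6), np.float64(42.0)), (354, 245, np.float64(23.2), np.float64(42.4)), (356, 204, np.float64(23.8), np.float64(42.6)), (358, 145, np.float64(24.5), np.float64(42.4)), (360, 147, np.
[... 4574 characters left out ...]
64(44.1), np.float64(-0.2))]
330 R [(340, 63, np.float64(19.5), np.float64(44.6)), (342, 62, np.float64(20.1), np.float64(45.1)), (344, 52, np.float64(20.9), np.float64(44.3)), (346, 242, np.float64(21.9), np.float64(43.0)), (348, 243, np.float64(22.7), np.float64(42.5)), (350, 246, np.float64(23.5), np.float64(42.1)), (352, 156, np.float64(24.4), np.float64(41.3)), (354, 147, np.float64(24.9), np.float64(42.2)), (356, 146, np.float64(25.7), np.float64(41.8)), (358, 154, np.float64(26.3), np.float64(42.0)), (360, 11, np.float64(26.7), np.float64(43.5)), (362, 16, np.float64(26.5), np.float64(46.7)), (364, 16, np.float64(26.9), np.float64(47.9)), (366, 14, np.float64(26.7), np.float64(50.8))]
```

The inner lid is centred at (about −0.3, −1.55) mm in the tool frame, and the outer lid rides −1.9 mm off it. The TCP target over the case is therefore (0.5606, 0.2310) at yaw 188.56. Raising, then carrying across gently.

Request:
carry_out(steps=[[0, 0, -0.005, 0], [0, 0, -0.01, 0], [0, 0, -0.015, 0], [0, 0, -0.015, 0], [0, 0, -0.01, 0], [0, 0, -0.006, 0], [0, 0, -0.003, 0], [0, 0, 0, 0]])

```text
clock: 11.83
position: [0.5392, -0.1884, 0.1151]
orientation: [-179.8, 0.5, 175.7]
wrist_force: [-0.3, -0.4, -1.8]
gripper_width: 0.665
```

```bash
python3 - <<'E'
from h import *
plan(.5606,.231,.125,188.56,n=20,step=.026)
E
```

```text
pos [ 0.5392 -0.1884  0.1151] ori [-179.81    0.53  175.74] D [0.0214 0.4194 0.0099] dyaw 12.82 rows needed 17 t 11.83 F [-0.3 -0.4 -1.8] w 0.665
[[0.0006, 0.0247, -0.0006, -0.0132], [0.0003, 0.0247, -0.0006, -0.0132], [-0.0001, 0.0247, -0.0006, -0.0132], [-0.0004, 0.0247, -0.0006, -0.0132], [-0.0007, 0.0247, -0.0006, -0.0132], [-0.001, 0.0247, -0.0006, -0.0132], [-0.0014, 0.0247, -0.0006, -0.0132], [-0.0017, 0.0246, -0.0006, -0.0132], [-0.002, 0.0246, -0.0006, -0.0132], [-0.0023, 0.0246, -0.0006, -0.0132], [-0.0027, 0.0246, -0.0006, -0.0132], [-0.003, 0.0245, -0.0006, -0.0132], [-0.0033, 0.0245, -0.0006, -0.0132], [-0.0036, 0.0244, -0.0006, -0.0132], [-0.004, 0.0244, -0.0006, -0.0132], [-0.0043, 0.0243, -0.0006, -0.0132], [-0.0046, 0.0243, -0.0006, -0.0132]]
```

Request:
carry_out(steps=[[0, 0.006, -0.0006, -0.004], [0, 0.012, -0.0006, -0.008], [0, 0.018, -0.0006, -0.012], [0, 0.024, -0.0006, -0.013], [0, 0.025, -0.0006, -0.013], [-0.001, 0.025, -0.0006, -0.013], [-0.001, 0.025, -0.0006, -0.013], [-0.001, 0.025, -0.0006, -0.013]])

```text
clock: 12.5
position: [0.5448, -0.0199, 0.115]
orientation: [-179.9, 0.1, -179.1]
wrist_force: [0.4, -0.3, -1.9]
gripper_width: 0.663
```

```bash
python3 - <<'E'
from h import *
plan(.5606,.231,.125,188.56,n=20,step=.025)
E
```

```text
pos [ 0.5448 -0.0199  0.115 ] ori [-1.7986e+02  1.0000e-01 -1.7908e+02] D [0.0158 0.2509 0.01  ] dyaw 7.64 rows needed 11 t 12.5 F [ 0.4 -0.3 -1.9] w 0.663
[[-0.0018, 0.0228, -0.0009, -0.0121], [-0.0021, 0.0228, -0.0009, -0.0121], [-0.0024, 0.0227, -0.0009, -0.0121], [-0.0026, 0.0227, -0.0009, -0.0121], [-0.0029, 0.0227, -0.0009, -0.0121], [-0.0032, 0.0226, -0.0009, -0.0121], [-0.0035, 0.0226, -0.0009, -0.0121], [-0.0037, 0.0226, -0.0009, -0.0121], [-0.004, 0.0225, -0.0009, -0.0121], [-0.0043, 0.0225, -0.0009, -0.0121], [-0.0045, 0.0224, -0.0009, -0.0121]]
```

Request:
carry_out(steps=[[-0.002, 0.025, -0.001, -0.013], [-0.002, 0.025, -0.001, -0.013], [-0.002, 0.025, -0.001, -0.013], [-0.003, 0.025, -0.001, -0.013], [-0.003, 0.025, -0.001, -0.013], [-0.003, 0.024, -0.001, -0.013], [-0.003, 0.02, -0.001, -0.012], [-0.003, 0.016, -0.001, -0.01]])

```text
clock: 13.17
position: [0.5472, 0.1851, 0.1178]
orientation: [-179.9, -0.4, -172.5]
wrist_force: [0.1, 0.2, -1.4]
gripper_width: 0.659
```

Request:
carry_out(steps=[[-0.002, 0.012, -0.001, -0.008], [-0.001, 0.007, -0.001, -0.005], [0, 0.003, 0, -0.003], [0, 0.001, 0, 0], [0, 0, 0, 0], [0, 0, 0, 0]])

```text
clock: 13.67
position: [0.5443, 0.2135, 0.1177]
orientation: [-179.9, -0.7, -171.2]
wrist_force: [0.7, 0.4, -1.8]
gripper_width: 0.661
```

```bash
python3 - <<'E'
from h import *
plan(.5606,.231,.125,188.56,n=20,step=.005)
p,d,W=cloud("wrist"); lidrel(W); save(p,"w10")
E
```

```text
pos [0.5443 0.2135 0.1177] ori [-179.9    -0.66 -171.23] D [0.0163 0.0175 0.0073] dyaw -0.21 rows needed 6 t 13.67 F [ 0.7  0.4 -1.8] w 0.661
[[-0.0031, 0.0025, -0.0012, 0.0006], [-0.0031, 0.0025, -0.0012, 0.0006], [-0.0031, 0.0025, -0.0012, 0.0006], [-0.0031, 0.0025, -0.0012, 0.0006], [-0.0031, 0.0025, -0.0012, 0.0006], [-0.0031, 0.0025, -0.0012, 0.0006]]
n 42817 plane tilt deg (tx,ty) [1.27159656 0.1908355 ] z at centre 0.1626533056312853 z-p 0.04495394809026153
0.03 [-37.61457384  30.49125444] -3.56165969934031
0.045 [-37.69531552  30.53491166] -3.580201931461899
0.06 [-37.72535979  30.64450914] -3.5404253256319205
tx end [80.34639085 80.67342446 80.89987756] (array([53.1, -3.5]), array([70. , 55.6]), 89.89)
```

View pics/w10.png

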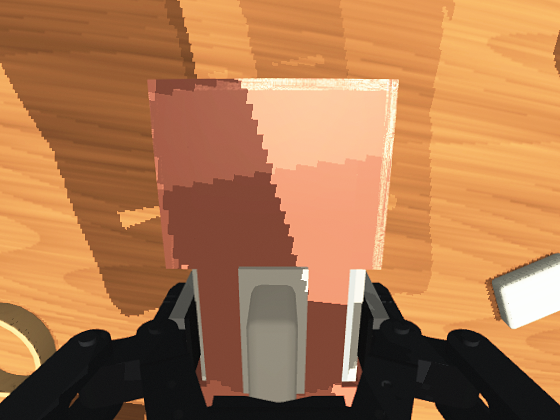

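The lids are tilted about 1.3° (pitch −0.66 against +0.66 at the grasp). I'll do the remaining correction in slow small moves and see how the tilt responds.

Request:
carry_out(steps=[[-0.002, 0.002, 0, 0], [-0.003, 0.003, 0, 0], [-0.004, 0.004, 0, 0], [-0.004, 0.004, 0, 0], [-0.002, 0.002, 0, 0], [0, 0, 0, 0], [0, 0, 0, 0], [0, 0, 0, 0]])

```text
clock: 14.38
position: [0.5591, 0.2307, 0.1174]
orientation: [-179.9, -0.7, -171.4]
wrist_force: [-0.2, 0.5, -3.0]
gripper_width: 0.655
```

Request:
carry_out(steps=[[0, 0, 0.002, 0], [0, 0, 0.003, 0], [0, 0, 0.003, 0], [0, 0, 0.002, 0], [0, 0, 0, 0], [0, 0, 0, 0]])

```text
clock: 14.88
position: [0.5585, 0.2302, 0.106]
orientation: [-179.9, -0.7, -171.4]
wrist_force: [-0.0, 0.6, -1.4]
gripper_width: 0.659
```

Slow moves leave the tilt unchanged. 1.3° is about 0.7 mm over the skirt, well inside the play, so I'll accept it. Next I align and descend to just above the rim.

Request:
carry_out(steps=[[-0.001, 0, 0.003, 0], [-0.001, 0.0005, 0.005, 0], [0, 0.0005, 0.006, 0], [0, 0, 0.005, 0], [0, 0, 0.003, 0], [0, 0, 0.001, 0], [0, 0, 0, 0], [0, 0, 0, 0]])

```text
clock: 15.55
position: [0.56, 0.2314, 0.0798]
orientation: [-179.9, -0.8, -171.4]
wrist_force: [0.0, -0.4, -1.9]
gripper_width: 0.659
```

```bash
python3 - <<'E'
from h import *
plan(.5608,.231,.075,188.56,n=20,step=.005)
p,d,W=cloud("wrist"); save(p,"w11")
p,d,W=cloud("scene"); save(cv2.resize(p[190:340,260:440],None,fx=4,fy=4,interpolation=cv2.INTER_CUBIC),"s11")
E
```

```text
pos [0.56   0.2314 0.0798] ori [-179.88   -0.75 -171.42] D [ 0.0008 -0.0004 -0.0048] dyaw -0.02 rows needed 1 t 15.55 F [ 0.  -0.4 -1.9] w 0.659
[[-0.0007, -0.0006, 0.0048, 0.0003]]
```

View pics/w11.png

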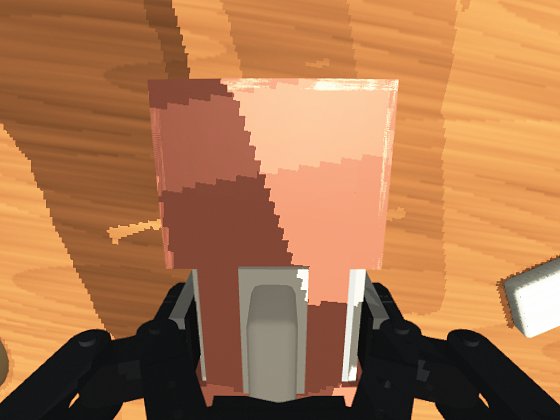

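View pics/s11.png

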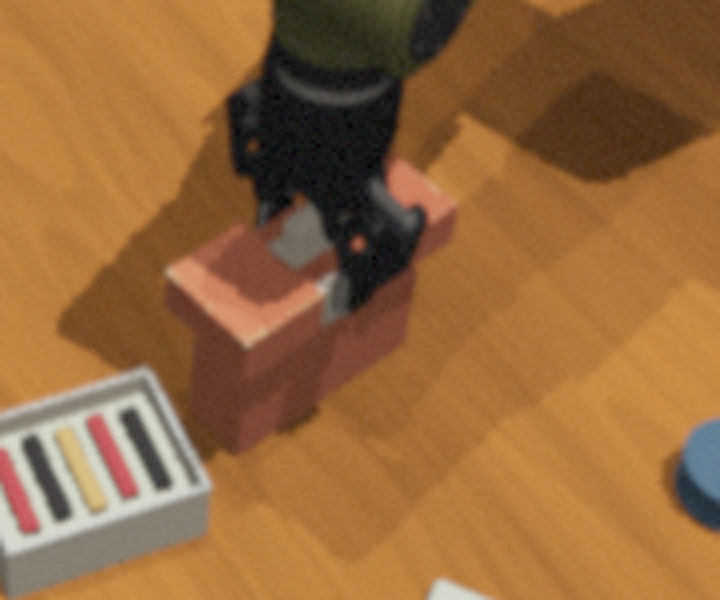

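```bash
python3 - <<'E'
from h import *
acc=[]
for i in range(4):
    p,d,W=cloud("scene"); acc.append(W)
W=np.nanmedian(acc,0)
a=np.radians(8.56); c0=np.array([.5611,.2295])
u=(W[...,0]-c0[0])*np.cos(a)+(W[...,1]-c0[1])*np.sin(a); v=-(W[...,0]-c0[0])*np.sin(a)+(W[...,1]-c0[1])*np.cos(a); z=W[...,2]
M=np.zeros(z.shape,bool); M[220:310,295:380]=1
def st(n,m,q):
    x=q[m&M]*1000; print(n,len(x),np.round(np.percentile(x,[5,25,50,75,95]),1) if len(x) else '')
st("case left v",(z>.015)&(z<.06)&(u>-.055)&(u<-.03)&(v>0.01)&(v<.035),v)
st("case left v far",(z>.015)&(z<.06)&(u<.055)&(u>.03)&(v>0.01)&(v<.035),v)
st("case far u",(z>.015)&(z<.06)&(abs(v)<.012)&(u>.055)&(u<.085),u)
st("lid left v",(z>.096)&(z<.118)&(u<.06)&(u>.03)&(v>.02)&(v<.045),v)
st("lid left v near",(z>.096)&(z<.118)&(u>-.06)&(u<-.035)&(v>.02)&(v<.045),v)
st("lid far u",(z>.096)&(z<.118)&(abs(v)<.02)&(u>.065)&(u<.1),u)
E
```

```text
case left v 79 [21.  21.3 21.7 22.  22.8]
case left v far 90 [20.7 21.3 21.7 22.1 22.7]
case far u 90 [66.8 67.2 67.7 68.  68.7]
lid left v 59 [32.4 33.  33.4 33.8 34.2]
lid left v near 16 [32.3 32.7 33.1 33.3 33.9]
lid far u 72 [78.8 79.3 79.7 79.9 80.5]
```

The scene camera gives the outer lid −0.5 mm (u) and −0.9 mm (v) relative to the case. That puts the inner lid within about 1 mm, good against 3.5 mm of play. Descending and watching force.

Request:
carry_out(steps=[[-0.0008, -0.0006, 0.002, 0], [0, 0, 0.003, 0], [0, 0, 0.004, 0], [0, 0, 0.003, 0], [0, 0, 0.002, 0], [0, 0, 0.001, 0], [0, 0, 0, 0]])

```text
clock: 16.43
position: [0.5608, 0.2308, 0.0634]
orientation: [-179.9, -0.7, -171.4]
wrist_force: [1.2, -0.5, -1.8]
gripper_width: 0.662
```

```bash
python3 - <<'E'
from h import *
s=env.observe();print(s['moment'])
plan(.5608,.231,.038,188.56,n=20,step=.005)
E
```

```text
[-0.01400214 -0.01731966  0.0150399 ]
pos [0.5608 0.2308 0.0634] ori [-179.88   -0.73 -171.43] D [-0.      0.0002 -0.0254] dyaw -0.01 rows needed 6 t 16.43 F [ 1.2 -0.5 -1.8] w 0.662
[[-0.0, 0.0, 0.0042, 0.0], [-0.0, 0.0, 0.0042, 0.0], [-0.0, 0.0, 0.0042, 0.0], [-0.0, 0.0, 0.0042, 0.0], [-0.0, 0.0, 0.0042, 0.0], [-0.0, 0.0, 0.0042, 0.0]]
```

The lid bottom is at about 0.071, below the 0.075 rim, with no contact force, so it has gone over the case. Continuing.

Request:
carry_out(steps=[[0, 0, 0.002, 0], [0, 0, 0.003, 0], [0, 0, 0.003, 0], [0, 0, 0.003, 0], [0, 0, 0.002, 0], [0, 0, 0.001, 0], [0, 0, 0, 0]])

```text
clock: 17.02
position: [0.5606, 0.2308, 0.0478]
orientation: [-179.9, -0.7, -171.4]
wrist_force: [0.8, -0.3, -2.5]
gripper_width: 0.66
```

Request:
carry_out(steps=[[0, 0, 0.002, 0], [0, 0, 0.002, 0], [0, 0, 0.001, 0], [0, 0, 0.0005, 0], [0, 0, 0, 0]])

```text
clock: 17.43
position: [0.5606, 0.2308, 0.0418]
orientation: [-179.9, -0.7, -171.4]
wrist_force: [-0.2, -0.7, -2.5]
gripper_width: 0.66
```

Request:
carry_out(steps=[[0, 0, 0.001, 0], [0, 0, 0.001, 0], [0, 0, 0.001, 0], [0, 0, 0, 0]])

```text
clock: 17.77
position: [0.5607, 0.2308, 0.0387]
orientation: [-179.9, -0.7, -171.4]
wrist_force: [-0.6, 0.6, -2.6]
gripper_width: 0.661
```

Request:
carry_out(steps=[[0, 0, 0.001, 0], [0, 0, 0.0005, 0], [0, 0, 0, 0]])

```text
clock: 18.02
position: [0.5609, 0.2309, 0.0374]
orientation: [-179.9, -0.7, -171.4]
wrist_force: [-0.5, -0.6, 0.3]
gripper_width: 0.662
```

Request:
carry_out(steps=[[0, 0, 0.001, 0], [0, 0, 0.0005, 0], [0, 0, 0, 0]])

```text
clock: 18.27
position: [0.5614, 0.231, 0.037]
orientation: [-179.9, -0.6, -171.4]
wrist_force: [-0.1, -0.2, 1.4]
gripper_width: 0.66
```

Contact force is reversing (+1.4 N) at the expected seating height of about 0.036-0.037. I'll open gently to release.

Request:
carry_out(steps=[[0, 0, 0, 0], [0, 0, 0, 0], [0, 0, 0, 0], [0, 0, 0, 0]], gripper=82)

```text
clock: 18.6
position: [0.5615, 0.2311, 0.0369]
orientation: [-179.9, -0.5, -171.4]
wrist_force: [-0.5, 0.2, 0.5]
gripper_width: 0.82
```

```bash
python3 - <<'E'
from h import *
p,d,W=cloud("wrist"); save(p,"w12"); lidrel(W)
E
```

```text
n 42267 plane tilt deg (tx,ty) [-0.03221619  0.04937125] z at centre 0.08100346314813643 z-p 0.04409990292803034
0.03 [-37.91227578  30.16894517] -3.871665305512249
0.045 [-37.94914045  30.257054  ] -3.846043226959455
0.06 [-38.0306142   30.32012669] -3.855243756006297
tx end [80.74530795 81.06271255 81.31363291] (array([53.2, -3.9]), array([69.8, 56.3]), -90.0)
```

View pics/w12.png

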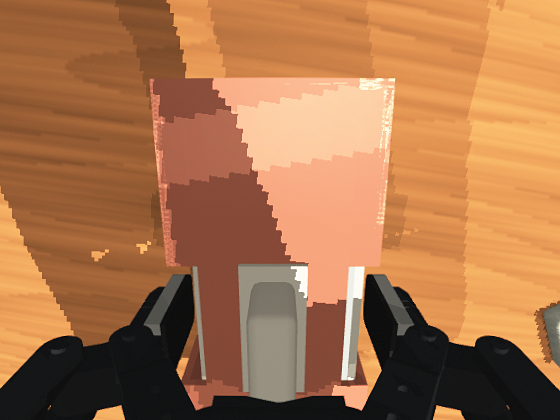

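The lid top is at z=0.0810, exactly the expected seated height, and level to within 0.05°. I'll raise the open fingers to pull height and centre on the pull (−2.3 mm in tool y).

Request:
carry_out(steps=[[0, 0, -0.003, 0], [0, 0, -0.006, 0], [0, 0, -0.008, 0], [0, 0, -0.007, 0], [0, -0.001, -0.004, 0], [0, -0.001, -0.002, 0], [0, 0, 0, 0], [0, 0, 0, 0]])

```text
clock: 19.32
position: [0.5626, 0.2291, 0.0714]
orientation: [-179.9, -0.4, -171.4]
wrist_force: [0.5, 0.1, -0.6]
gripper_width: 0.82
```

```bash
python3 - <<'E'
from h import *
s=env.observe();print(s['position'],s['orientation'])
p,d,W=cloud("wrist"); save(p,"w13")
P=np.array(s['position']); a=np.radians(s['orientation'][2])
D=W-P; tx=D[...,0]*np.cos(a)+D[...,1]*np.sin(a); ty=D[...,0]*np.sin(a)-D[...,1]*np.cos(a)
M=np.zeros((420,560),bool); M[200:400,225:340]=1
m=M&(W[...,2]>.100)&(W[...,2]<.108); print("pull top tx,ty",rect(np.stack([tx[m],ty[m]],-1)),np.median(W[...,2][m]))
for lo,hi in ((120,225),(340,440)):
    mm=np.zeros_like(M);mm[240:400,lo:hi]=1; mm&=(W[...,2]>.085); i=np.argsort(W[...,2][mm])[:40]; print("tip z,ty",np.median(W[...,2][mm][i]),np.median(ty[mm][i]),np.median(tx[mm][i]))
E
```

```text
[0.56264674 0.22913738 0.07141363] [-179.93323064   -0.43087987 -171.42092894]
pull top tx,ty (array([ 1.1, -1.7]), array([40.4, 14.1]), -0.0) 0.10472964413803611
tip z,ty 0.09075300088464214 -0.03687083043424165 -0.0006310775916841139
tip z,ty 0.09055926420391525 0.03300887297225458 -0.003229216154195364
```

View pics/w13.png

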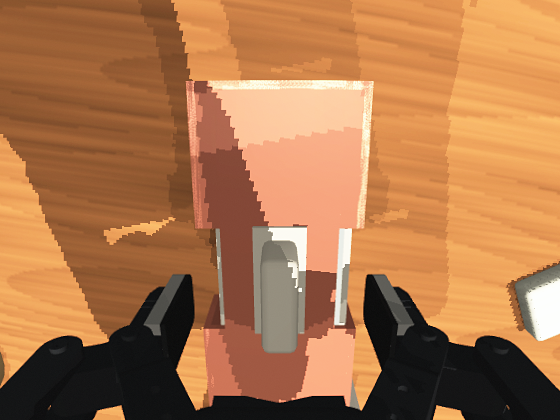

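Pads are centred on the pull to 0.2 mm with their tips above the lid's top. Closing on the pull.

Request:
carry_out(steps=[[0, 0, 0, 0], [0, 0, 0, 0], [0, 0, 0, 0], [0, 0, 0, 0], [0, 0, 0, 0], [0, 0, 0, 0], [0, 0, 0, 0], [0, 0, 0, 0]], gripper=0, newtons=40)

```text
clock: 20.03
position: [0.5626, 0.2294, 0.0711]
orientation: [-180.0, -0.4, -171.4]
wrist_force: [-0.5, 0.5, 1.5]
gripper_width: 0.157
```

Request:
carry_out(steps=[[0, 0, 0, 0], [0, 0, 0, 0], [0, 0, 0, 0]])

```text
clock: 20.28
position: [0.5626, 0.2294, 0.0711]
orientation: [-180.0, -0.4, -171.4]
wrist_force: [-0.2, -0.3, 2.0]
gripper_width: 0.156
```

Request:
carry_out(steps=[[0, 0, -0.001, 0], [0, 0, -0.002, 0], [0, 0, -0.003, 0], [0, 0, -0.003, 0], [0, 0, -0.003, 0], [0, 0, -0.002, 0], [0, 0, -0.001, 0], [0, 0, 0, 0]])

```text
clock: 20.95
position: [0.5623, 0.2292, 0.0869]
orientation: [-179.9, -0.5, -171.4]
wrist_force: [0.1, 0.0, -0.9]
gripper_width: 0.153
```

```bash
python3 - <<'E'
from h import *
s=env.observe();print(s['position'],s['orientation'],s['wrist_force'],s['gripper_width'])
p,d,W=cloud("wrist"); save(p,"w14")
p,d,W=cloud("scene"); save(cv2.resize(p[190:340,260:440],None,fx=4,fy=4,interpolation=cv2.INTER_CUBIC),"s14")
E
```

```text
[0.56227952 0.22923181 0.08691632] [-179.92858949   -0.54354799 -171.41756179] [ 0.14159429  0.01388803 -0.85861152] 0.15272132395702873
```

View pics/w14.png

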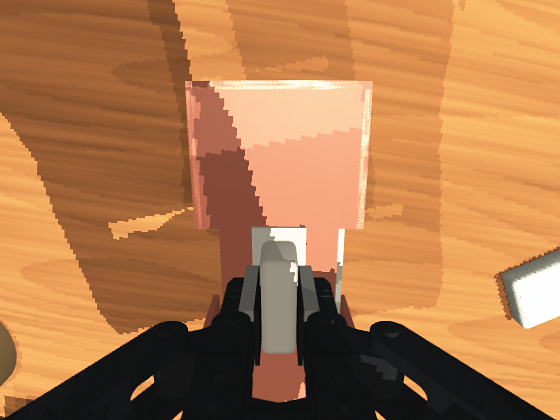

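View pics/s14.png

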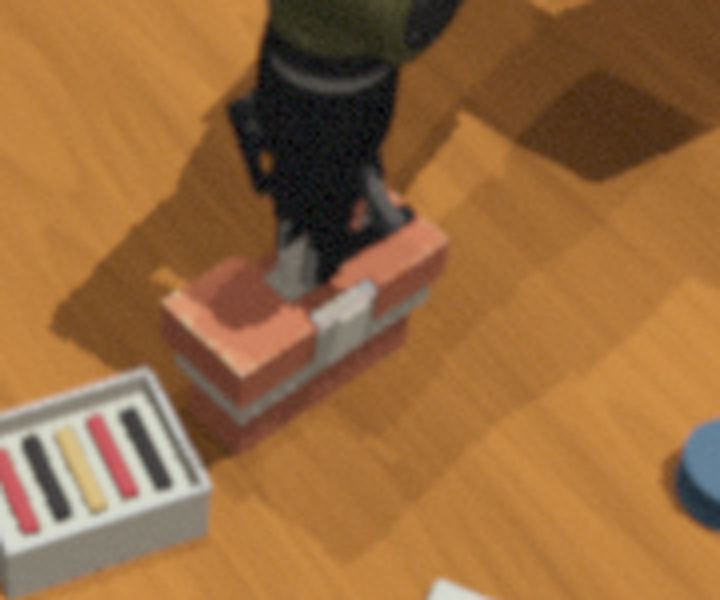

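The scene view shows the outer lid rising alone while the white inner lid stays on the case. Continuing.

Request:
carry_out(steps=[[0, 0, -0.002, 0], [0, 0, -0.003, 0], [0, 0, -0.003, 0], [0, 0, -0.003, 0], [0, 0, -0.003, 0], [0, 0, -0.002, 0], [0, 0, -0.001, 0], [0, 0, 0, 0]])

```text
clock: 21.72
position: [0.5623, 0.2292, 0.1054]
orientation: [-179.9, -0.6, -171.4]
wrist_force: [-0.1, 0.0, -1.5]
gripper_width: 0.152
```

Request:
carry_out(steps=[[0, 0, -0.003, 0], [0, 0, -0.006, 0], [0, 0, -0.008, 0], [0, 0, -0.008, 0], [0, 0, -0.006, 0], [0, 0, -0.004, 0], [0, 0, -0.002, 0], [0, 0, 0, 0]])

```text
clock: 22.38
position: [0.563, 0.2294, 0.1474]
orientation: [-179.9, -0.5, -171.4]
wrist_force: [-0.1, -0.0, -0.6]
gripper_width: 0.153
```

Request:
carry_out(steps=[[0, 0, -0.003, 0], [0, 0, -0.006, 0], [0, 0, -0.008, 0], [0, 0, -0.008, 0], [0, 0, -0.006, 0], [0, 0, -0.004, 0], [0, 0, -0.002, 0], [0, 0, 0, 0]])

```text
clock: 23.05
position: [0.5632, 0.2295, 0.1885]
orientation: [-179.9, -0.5, -171.4]
wrist_force: [-0.9, -0.3, -1.7]
gripper_width: 0.155
```

Request:
carry_out(steps=[[0, 0, 0, 0], [0, 0, 0, 0], [0, 0, 0, 0], [0, 0, 0, 0]])

```text
clock: 23.38
position: [0.563, 0.2294, 0.1878]
orientation: [-179.9, -0.6, -171.4]
wrist_force: [1.1, 0.3, -1.8]
gripper_width: 0.154
```

```bash
python3 - <<'E'
from h import *
s=env.observe();print(s['position'],s['orientation'],s['wrist_force'],s['gripper_width'],s['qd'])
p,d,W=cloud("wrist"); save(p,"w15")
m=np.zeros((420,560),bool); m[60:220,180:380]=1; m&=(W[...,2]>.18)&(W[...,2]<.215)
A=np.c_[W[m][:,:2],np.ones(m.sum())]; co=np.linalg.lstsq(A,W[m][:,2],rcond=None)[0]; print("lid plane tilt",np.degrees(co[:2]),"z",np.median(W[m][:,2]),rect(W[m][:,:2]))
p,d,W=cloud("scene"); save(cv2.resize(p[150:340,240:440],None,fx=3.5,fy=3.5,interpolation=cv2.INTER_CUBIC),"s15")
a=np.radians(8.56); c0=np.array([.5611,.2295])
u=(W[...,0]-c0[0])*np.cos(a)+(W[...,1]-c0[1])*np.sin(a); v=-(W[...,0]-c0[0])*np.sin(a)+(W[...,1]-c0[1])*np.cos(a); z=W[...,2]
def st(n,m,q):
    x=q[m]*1000; print(n,len(x),np.round(np.percentile(x,[5,50,95]),1) if len(x) else '')
st("case left v",(z>.01)&(z<.04)&(abs(u)<.055)&(v>0.01)&(v<.035),v)
st("case far u",(z>.01)&(z<.04)&(abs(v)<.012)&(u>.055)&(u<.085),u)
st("inner left v",(z>.05)&(z<.074)&(abs(u)<.06)&(v>.02)&(v<.04),v)
st("inner far u",(z>.05)&(z<.074)&(abs(v)<.018)&(u>.06)&(u<.09),u)
st("inner top z",(z>.06)&(z<.1)&(abs(v)<.024)&(abs(u)<.07),z)
st("lid bottom z",(z>.12)&(z<.2)&(abs(v)<.02)&(u>.065)&(u<.09),z)
E
```

```text
[0.56298003 0.2293992  0.18776305] [-179.92438598   -0.56269739 -171.41952136] [ 1.08488526  0.28209956 -1.79682301] 0.15413990749102827 [ 0.08483543  0.22471112  0.16664206  0.04921725  0.05001164 -0.00295133]
lid plane tilt [-0.07442009  0.00755269] z 0.19771260666588247 (array([508.9, 219.4]), array([69.8, 54. ]), -81.44)
case left v 191 [20.3 22.  23.4]
case far u 42 [65.8 67.8 69.1]
inner left v 236 [26.5 28.1 29.7]
inner far u 71 [73.  74.9 76.5]
inner top z 917 [76.5 79.2 82.4]
lid bottom z 222 [170.3 194.4 199.4]
```

View pics/s15.png

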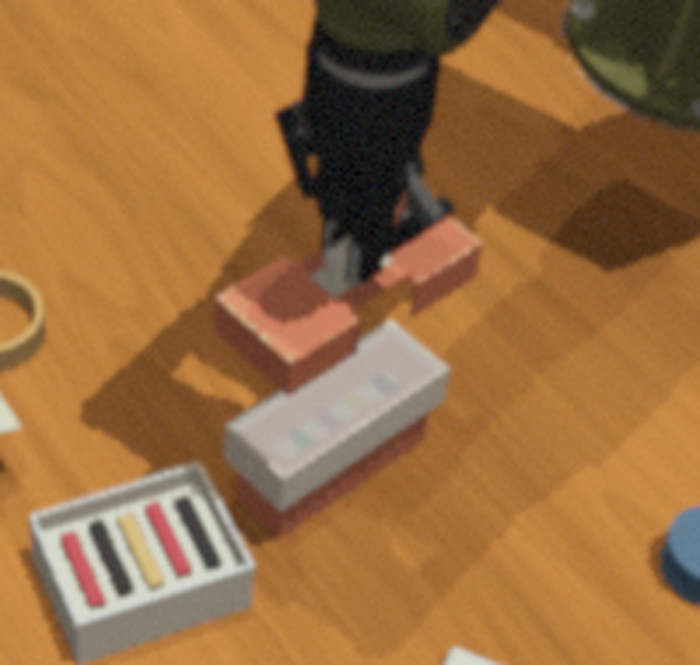

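View pics/w15.png

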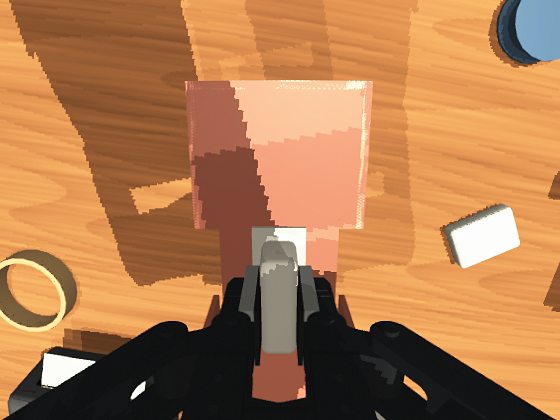

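The outer lid is held level (0.07°) with its lower edge about 89 mm above the inner lid. The inner lid is seated at z≈0.079 and centred, and the case hasn't moved. Handing in.

```bash
python3 - <<'E'
from plant import env
print(env.close_job(), env.observe()['clock'])
E
```

```text
the job is handed in; nothing more can be done
the job is handed in; nothing more can be done
```

I pinched the inner lid through the cut-outs, carried both lids onto the case and let go. Then I lifted the outer lid alone by its pull and handed the job in at about 23.5 s with it still held.

**What the last checks showed:**
- **Inner lid:** it sits level on the case, with the clips visible through the clear top. Before the outer lid came off, its top stood at 81.0 mm, matching the expected 81 mm. The scene camera later read the inner lid's top at about 79 mm (78 mm expected) and its centring within 1 mm.
- **Case:** it stayed where it was, to about 0.3 mm.
- **Outer lid:** it is held about 89 mm above the inner lid, tilted less than 0.1°.
- **Forces:** contact was about 2 N at most in the readings I saw.

**What went wrong or disagreed:**
- **Fingertip height:** the fingertips are really about 36 mm farther back from the reported tool point than the interface text says. Because of that, my first close landed on the pull instead of the inner lid. I saw it before lifting, opened, measured the real offset and used that.
- **Tilt while carrying:** fast moves tilted the tool slightly, so the lids were about 1.3° off level on the way over and levelled out as they seated.

I compared only the case's position before and after; I did not re-measure the other objects.

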